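# Close the cam-lock canister and take its outer lid off again

## Robot

A 6-joint arm with a two-finger parallel gripper is mounted at the origin on the work surface. World frame = base frame: x ahead of the robot, y to its left, z up, the work surface at z = 0. Lengths are in m, angles in rad, forces in N, time in s.
With the tool pointing down it reaches from about 0.35 to 0.85 m from the base axis. Payload 8.1 kg.
Tool frame: the origin (TCP) lies between the finger pads; the fingertips stand 25 mm ahead of it and the grasp point (between the pads) lies 6 mm ahead of it (robot.tip_extent is the distance from the TCP to the fingertips, in m); z points along the fingers, y is the direction in which the jaws open and shut (so a half turn about z gives the same grasp; the last joint's range is limited). The gripper opens to 93 mm and grips with 3 to 60 N. Pads are 15 mm wide; open, the fingers measure 128 mm over their backs; the gripper's body (75 mm by 188 mm) begins 65 mm behind the grasp point.
Start: joints at [-1.279, 0.13, 1.488, -0, 1.523, -0.085], TCP at [0.221, -0.558, 0.244] pointing down, gripper open.
Joint ranges: [-2.96, 2.96], [-0.89, 2.26], [0.02, 2.5], [-1.34, 4.48], [0, 2.73], [-2.66, 2.66]. Speed limits (rad/s): [2.39, 2.39, 2.79, 3.14, 3.14, 3.14].

## Interface

Orientations are given as a rotation vector (axis times angle).
In Python, from plant import robot gives the robot as it stands.
- The arm moves only by the tool drive_tool, never from a script. Its argument "increments" is a list of rows, each a list of 7 numbers: the closure, from 0 (fully open) to 1 (shut), then the shift along the world's x, y, z in units of 25 mm (1.0 is 25 mm), then the turn, a rotation vector about the world's x, y, z in rad. In form: [[gripper, dx, dy, dz, rx, ry, rz], ...]. A call has 1 to 20 rows; each row is the pose to reach, as a shift and turn from the pose commanded when the call began; what a row does not reach only later rows make up. A row lasts 1/12 s, in which the tool goes at most 41.7 mm and 7.16 degrees, less where a joint would pass 70% of its speed; a pose out of reach is approached as far as the arm can. A call with a gripper value outside its range is refused whole. The fingers move at their own pace and stop on an object; "squeeze" is the grip in N (left out, the last holds). Time passes only in rows, so rows that repeat a pose let the fingers close. It gives the time, the measured TCP pose, the force and the opening at its end, in the units of the state.
- robot.read_state(): the state, without advancing time (a new reading comes with each control period).
- robot.read_camera(name): name is "scene" or "side" or "wrist"; returns a dict with "image" (384x512x3 uint8, red, green, blue), "fx", "fy", "cx", "cy" (pixels), "dist" ([k1, k2, p1, p2, k3] as OpenCV has them; the pictures are not rectified), "T" (4x4, takes a point from camera to world coordinates); the wrist camera has in their place "mount" (4x4, takes a point from camera to tool coordinates, whose origin is the TCP and whose axes are the flange's). Camera axes: x right, y down, z forward; pixel columns grow to the right and rows downward; lengths in m; the calibration is good to about 2 mm. A picture is of the moment at which its call begins: read the wrist's pose just before it. There is no depth.
- robot.close_job(): hands the job in, once; it reports no verdict.
The state is a dict: "t": time; "q": joint angles; "dq": joint speeds; "joint_torque": joint torques, N m; "tool_pos": TCP position; "orientation": TCP orientation; "force": force on the tool from outside, world axes, zero at the start; "wrist_torque": the same for the moment, N m; "opening": finger opening in m.
Only numpy, scipy, OpenCV 4.12 (cv2) and the standard library are available. Lean on these libraries where they do the work, as an engineer would, in place of code of your own. Each camera call takes 0.05 s, during which the arm holds its last target.

## Task

Pull the cabinet's drawer out to its stop and leave it open, take the nested pair of lids out together by the inner lid's post, and lower it, without dropping it, onto the open canister on the turntable until the inner lid is fully seated; then let go of the post. Now grip the outer lid by its collar and lift it off alone, level, leaving the inner lid seated and undisturbed, and finish still holding the outer lid in the gripper, above the top of the post and clear of everything, ready to be used as a sorting dish. Do not knock the canister about or disturb the other tools on the mat.

Things in the scene. Friction and masses are not known exactly. Their poses are not given: they have to be found in the camera images.
- cabinet: white parts cabinet fixed on the mat, 220 mm deep (its x), 170 mm wide (its y), 130 mm high; origin at the middle of the lower edge of its front, z up. Its front looks along its own -x, roughly to the robot, turned up to 0.25 rad. Its one drawer slides out along the cabinet's -x.
- drawer (a joint): how far the drawer is out, m: 0 shut (start), 0.140 at its stop. About 2 N of friction; stays where left. Drawer front 12 mm thick, its top 122 mm above the mat; drawer sides 55 mm high, 138 mm apart inside; floor 15 mm above the mat. The lids stand in its front part, a small cardboard box fills its back.
- drawer_handle (a point): middle of the drawer's steel handle bar, moving with the drawer. The bar is level along the cabinet's y, 110 mm long, section 10 x 10 mm, its centre 45 mm in front of the drawer front (40 mm free behind it, mounts only at its two ends), 100 mm above the mat, 30 mm below the cabinet top; can be pinched from above.
- inner_lid: aluminium inner lid, about 0.28 kg, round about its z; origin at the centre of its underside, z up. Plug 56 mm across at the bottom widening to 68 mm (z 0 to 16 mm), flange 86 mm across (z 16 to 22 mm), then a steel post 18 mm in diameter (z 22 to 90 mm). Starts standing in the drawer with the outer lid nested on it, hidden while the drawer is shut.
- post_top (a point): centre of the top end of the inner lid's round post, 90 mm above the inner lid's origin. The top 34 mm of the post stands bare above the nested outer lid's collar; lifting by it brings both lids. With the drawer at its stop it is about 70 to 84 mm in front of the cabinet.
- outer_lid: grey plastic outer lid, about 0.12 kg, round about its z; origin at the centre of the underside of its plate, which rests on the inner lid's flange (22 mm above the inner lid's origin). Plate 100 mm across, 4 mm thick; a skirt hangs 6 mm below it round the flange with 3 mm play each side. Not latched to the inner lid.
- collar (a point): centre of the top of the outer lid's upright collar, its grip: outside diameter 44 mm, bore 30 mm, 30 mm tall (4 to 34 mm above the outer lid's origin, 56 mm above the inner lid's when nested). The inner lid's post passes freely through it and when nested stands 34 mm above this point.
- canister: open steel canister of cam locks, 84 mm across, mouth 76 mm across, 60 mm high, about 0.5 kg, standing loose near the middle of the turntable. Origin at the centre of its underside, z up. With the inner lid fully seated its flange lies on the rim and the inner lid's origin is 44 mm above the canister's.
- turntable: fixed foot of the white plastic lazy Susan; origin at the centre of its underside on the mat. Its disc, 240 mm across with a rim 29 mm above the mat and low dividers between sorted cam locks and dowels, turns stiffly about the vertical; the canister stands on the disc 18 mm above the mat.
- wrench: stainless steel wrench, 200 mm long, lying flat near the robot; bystander
- hex_set: blue hex key set in a fold-out holder, 95 x 34 x 22 mm with two keys partly folded out (up to 60 mm high); origin at the centre of its underside; bystander
- cup: glass cup, 72 mm across the rim, 100 mm high, standing upright; origin at the centre of its underside; bystander
- screwdriver: screwdriver with black handle, 190 mm long, lying flat; bystander
- glue: white bottle of wood glue, 50 mm across, 140 mm high, standing; bystander
- hammer: hammer, 250 mm long, lying flat; bystander
Mind the look-alikes: they are no part of the job. Leave any purple or turquoise look-alike of the canister alone.

How it is judged:
By the outcome, as a careful person would: the job done as asked, in the order asked, and still so for the second after the job is handed in, while the arm keeps its last pose, push and grip.
It also fails if it takes over 66 s, if anything falls off the work surface, if the arm or the gripper's body presses on something with over 40 N, if the wrist force passes 120 N, or if a joint passes its speed limit or range.

## Working session

There is one attempt and no reset: what is moved stays moved. The work goes in short steps, Python scripts to look and compute and a tool call to move; the robot and the scene stay as the last step left them, time stands still between calls to the robot, and variables do not carry over. Pictures are saved under pics/ and viewed, and the job is handed in when it is done.

Besides the shell and the picture viewer there is one more tool, called by a JSON object that holds its "name" and its "arguments", one argument or row to a line. drive_tool: Moves the arm, as the interface text tells. Its arguments: {"type":"object","properties":{"increments":{"type":"array"},"squeeze":{"type":"number"}},"required":["increments"]}

```bash
ls; mkdir -p pics; cat > h.py <<'E'
import numpy as np, cv2
from plant import robot
from scipy.spatial.transform import Rotation as R
def cam(name):
    s=robot.read_state(); c=robot.read_camera(name)
    if 'T' not in c or c.get('T') is None:
        T=np.eye(4);T[:3,:3]=R.from_rotvec(s['orientation']).as_matrix();T[:3,3]=s['tool_pos'];c['T']=T@c['mount']
    c['K']=np.array([[c['fx'],0,c['cx']],[0,c['fy'],c['cy']],[0,0,1.]]);c['dist']=np.array(c['dist'],float)
    return c
def ray(c,u,v):
    p=cv2.undistortPoints(np.array([[[u,v]]],float),c['K'],c['dist'])[0,0]
    d=c['T'][:3,:3]@np.array([p[0],p[1],1]);return c['T'][:3,3],d
def atz(c,u,v,z):
    o,d=ray(c,u,v);return o+d*(z-o[2])/d[2]
def proj(c,P):
    Ti=np.linalg.inv(c['T']);P=np.atleast_2d(P)
    return cv2.projectPoints(P.astype(float),cv2.Rodrigues(Ti[:3,:3])[0],Ti[:3,3],c['K'],c['dist'])[0][:,0]
def save(c,n,crop=None,k=1):
    im=c['image'][:,:,::-1]
    if crop: x0,y0,x1,y1=crop; im=im[y0:y1,x0:x1]
    if k!=1: im=cv2.resize(im,None,fx=k,fy=k,interpolation=cv2.INTER_CUBIC)
    cv2.imwrite('pics/'+n+'.png',im)
def dump(n):
    import pickle
    c=cam(n);pickle.dump(c,open(f'{n}.pkl','wb'));return c
def load(n):
    import pickle;return pickle.load(open(f'{n}.pkl','rb'))
E
python3 - <<'E'
from h import *
for n in ['scene','side','wrist']:
    c=dump(n);save(c,n+'0',None,1.5);print(n,c['T'].round(3).tolist(),c['fx'],c['dist'])
print(robot.read_state())
E
```

```text
pics
scene [[0.189, 0.678, -0.71, 1.331], [0.982, -0.122, 0.145, -0.198], [0.012, -0.725, -0.689, 0.87], [0.0, 0.0, 0.0, 1.0]] 358.20064968492994 [0.02090985 0.         0.         0.         0.        ]
side [[-0.724, -0.442, 0.53, -0.111], [-0.69, 0.456, -0.562, 0.683], [0.006, -0.773, -0.635, 0.922], [0.0, 0.0, 0.0, 1.0]] 408.91979690205426 [-0.08876739  0.          0.          0.          0.        ]
wrist [[0.368, -0.888, -0.276, 0.297], [-0.93, -0.352, -0.107, -0.527], [-0.002, 0.296, -0.955, 0.383], [0.0, 0.0, 0.0, 1.0]] 305.8417360040024 [-0.01858926  0.          0.          0.          0.        ]
{'t': 0.15, 'q': array([-1.27940784e+00,  1.31011716e-01,  1.48900020e+00,  1.78749432e-05,
        1.52296652e+00, -8.53764178e-02]), 'dq': array([-9.22358131e-04, -2.28656873e-03, -1.99036752e-03,  4.40226703e-04,
       -1.22325096e-03, -1.78495923e-05]), 'joint_torque': array([ 1.25281595e-04, -5.60480261e+01, -4.92331588e+01,  7.68275885e-02,
        3.05836962e-02, -1.03381628e-04]), 'tool_pos': array([ 0.22067868, -0.55753449,  0.24282991]), 'orientation': array([-3.08465738e+00, -5.88066893e-01,  1.95841746e-04]), 'force': array([-0.69356428, -1.06908309, -0.21812495]), 'wrist_torque': array([-0.03205676,  0.01998937,  0.02720927]), 'opening': 0.09275788351116103}
```

View pics/scene0.png

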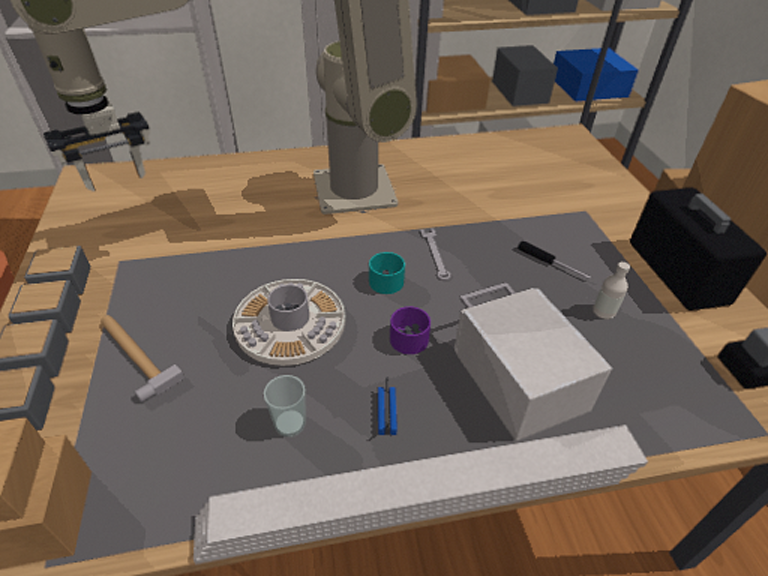

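View pics/side0.png

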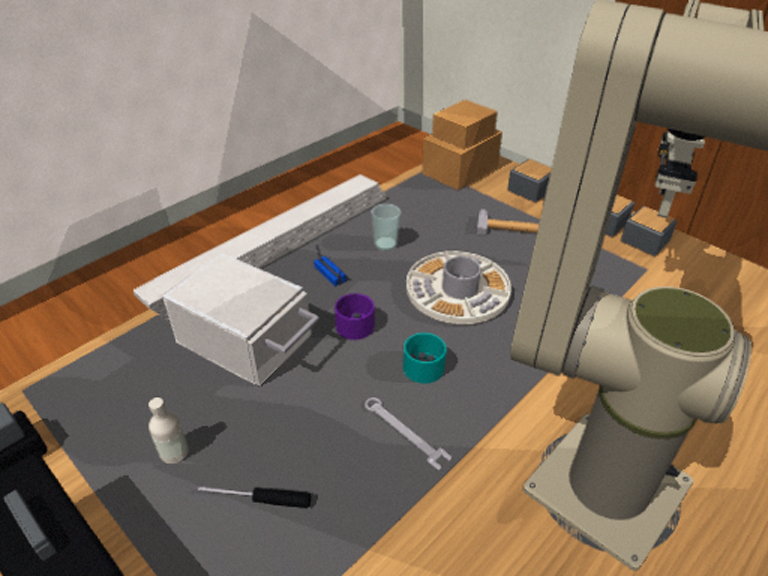

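View pics/wrist0.png

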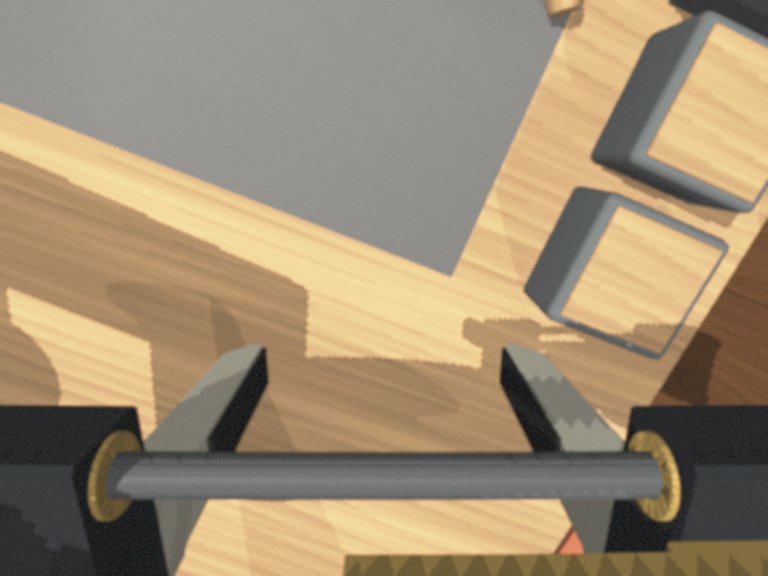

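```bash
python3 - <<'E'
from h import *
c=load('scene');save(c,'s1',(290,170,420,300),6);save(c,'s2',(145,175,245,250),7)
c=load('side');save(c,'d1',(80,160,220,265),5.5);save(c,'d2',(260,155,350,225),8)
E
```

```text
(no output)
```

View pics/s1.png

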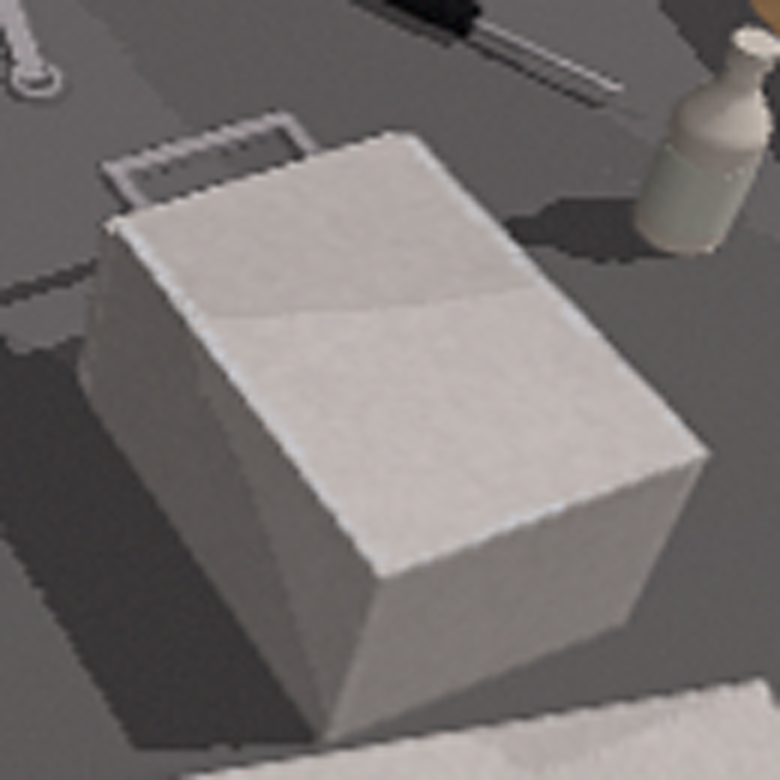

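View pics/d1.png

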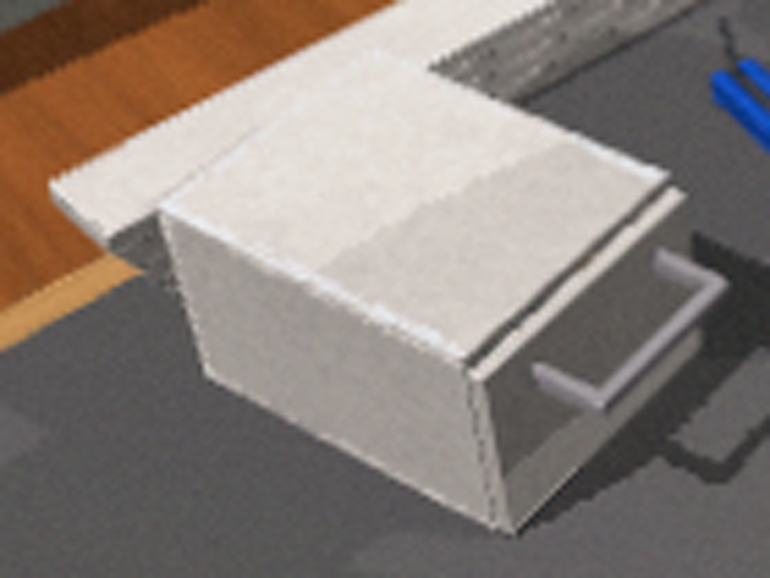

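View pics/s2.png

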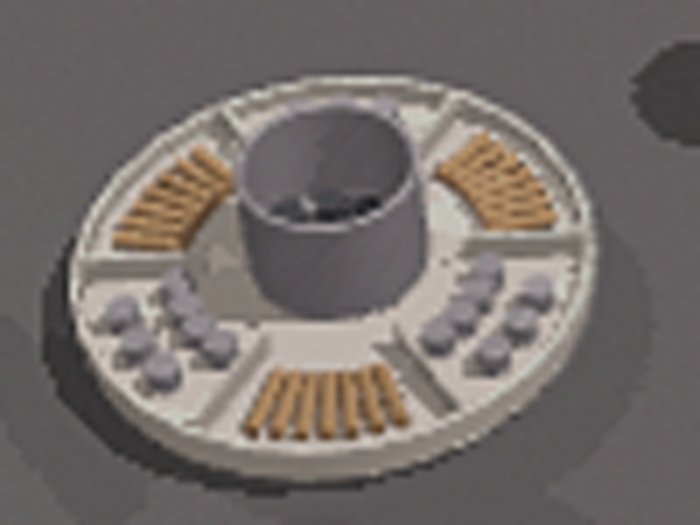

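View pics/d2.png

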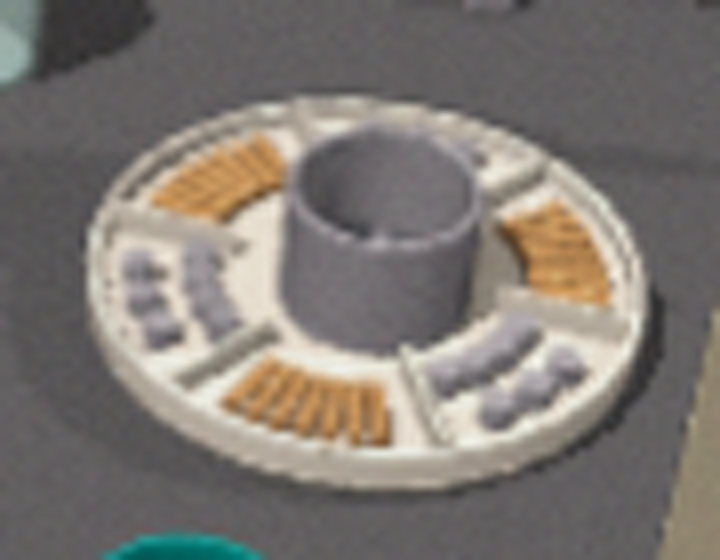

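```bash
python3 - <<'E'
from h import *
s=load('scene');d=load('side')
f=lambda c,x,y,k,o,z: atz(c,x/k+o[0],y/k+o[1],z).round(4)
z=.103
a=f(s,110,168,6,(290,170),z);b=f(s,290,118,6,(290,170),z)
print('handle scene',a,b,np.linalg.norm(a-b),(a+b)/2)
a=f(d,603,398,5.5,(80,160),z);b=f(d,722,285,5.5,(80,160),z)
print('handle side',a,b,np.linalg.norm(a-b),(a+b)/2)
for c,k,o,pts in [(s,6,(290,170),[(115,222),(405,135),(708,455),(382,577)]),(d,5.5,(80,160),[(466,362),(668,175),(160,205),(375,50)])]:
    P=[f(c,x,y,k,o,.13) for x,y in pts];print('cab top',P)
    P=np.array(P); fr=P[:2].mean(0); bk=P[2:].mean(0); v=bk-fr;print(fr,np.arctan2(v[1],v[0]),np.linalg.norm(v))
def fit(c,edge,zt,r):
    pass
for c,k,o,L in [(s,7,(145,175),[(238,170),(425,170),(330,98),(330,233)]),(d,8,(260,155),[(285,190),(483,190),(385,122),(385,245)])]:
    P=[f(c,x,y,k,o,.078) for x,y in L];print('can',P,np.mean(P[:2],0),np.mean(P[2:],0))
E
```

```text
handle scene [0.5904 0.1314 0.103 ] [0.5709 0.2361 0.103 ] 0.1065004225343731 [0.58065 0.18375 0.103  ]
handle side [0.5685 0.2313 0.103 ] [0.5881 0.1334 0.103 ] 0.0998427263249557 [0.5783  0.18235 0.103  ]
cab top [array([0.6528, 0.1109, 0.13  ]), array([0.6198, 0.2733, 0.13  ]), array([0.8342, 0.3219, 0.13  ]), array([0.869 , 0.1574, 0.13  ])]
[0.6363 0.1921 0.13  ] 0.21736532599060823 0.2204883046785021
cab top [array([0.6146, 0.2782, 0.13  ]), array([0.6525, 0.1135, 0.13  ]), array([0.832 , 0.3226, 0.13  ]), array([0.8639, 0.1594, 0.13  ])]
[0.63355 0.19585 0.13   ] 0.20755499189044982 0.21910244749888114
can [array([ 0.4998, -0.2609,  0.078 ]), array([ 0.5146, -0.1785,  0.078 ]), array([ 0.4593, -0.2171,  0.078 ]), array([ 0.5466, -0.2232,  0.078 ])] [ 0.5072 -0.2197  0.078 ] [ 0.50295 -0.22015  0.078  ]
can [array([ 0.5286, -0.1865,  0.078 ]), array([ 0.469 , -0.2443,  0.078 ]), array([ 0.5277, -0.253 ,  0.078 ]), array([ 0.4761, -0.1869,  0.078 ])] [ 0.4988 -0.2154  0.078 ] [ 0.5019  -0.21995  0.078  ]
```

{"name": "drive_tool", "arguments": {
  "increments": [
    [0.3,14.33,29.6,0,0,0,1.407],
    [0.6,14.33,29.6,0,0,0,1.407],
    [0.6,14.33,29.6,0,0,0,1.407],
    [0.6,14.33,29.6,0,0,0,1.407],
    [0.6,14.33,29.6,0,0,0,1.407],
    [0.6,14.33,29.6,0,0,0,1.407],
    [0.6,14.33,29.6,0,0,0,1.407],
    [0.6,14.33,29.6,0,0,0,1.407],
    [0.6,14.33,29.6,0,0,0,1.407],
    [0.6,14.33,29.6,0,0,0,1.407],
    [0.6,14.33,29.6,0,0,0,1.407],
    [0.6,14.33,29.6,0,0,0,1.407],
    [0.6,14.33,29.6,0,0,0,1.407],
    [0.6,14.33,29.6,0,0,0,1.407],
    [0.6,14.33,29.6,0,0,0,1.407],
    [0.6,14.33,29.6,0,0,0,1.407],
    [0.6,14.33,29.6,0,0,0,1.407],
    [0.6,14.33,29.6,0,0,0,1.407],
    [0.6,14.33,29.6,0,0,0,1.407],
    [0.6,14.33,29.6,0,0,0,1.407]
  ],
  "squeeze": 20
}}

```text
t: 1.82
tool_pos: [0.5795, 0.1854, 0.243]
orientation: [-1.97, -2.446, -0.0]
force: [0.8, -0.4, -0.2]
opening: 0.037
```

```bash
cat >> h.py <<'E'
def st():
    s=robot.read_state();M=R.from_rotvec(s['orientation']).as_matrix()
    print('t',s['t'],'pos',s['tool_pos'].round(4),'yangle',np.arctan2(M[1,1],M[0,1]).round(4),'zax',M[:,2].round(4),'F',s['force'].round(1),'open',round(s['opening'],4),'q',s['q'].round(2))
E
python3 - <<'E'
from h import *
st();c=dump('wrist');save(c,'w1',None,1.5)
E
```

```text
t 1.8167 pos [0.5795 0.1854 0.243 ] yangle 0.2145 zax [-5.e-04  6.e-04 -1.e+00] F [ 0.8 -0.4 -0.2] open 0.037 q [0.23 0.15 1.46 0.   1.52 0.01]
```

View pics/w1.png

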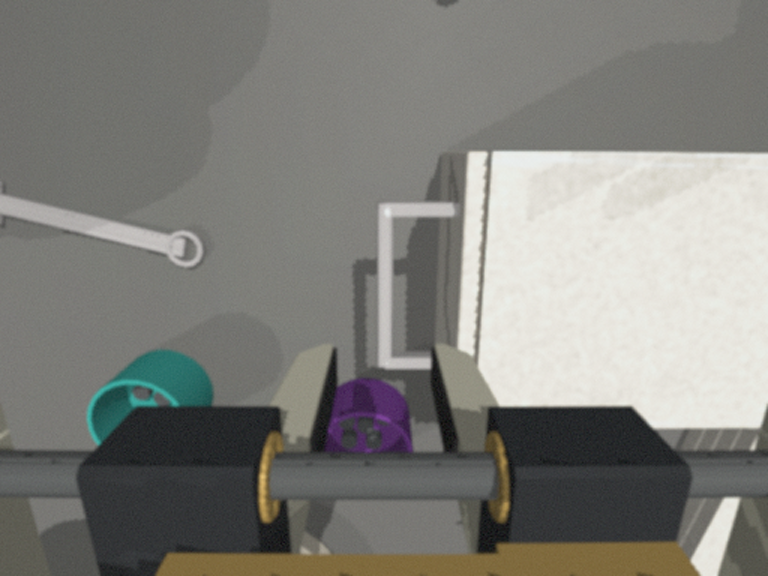

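```bash
python3 - <<'E'
from h import *
c=load('wrist')
a=atz(c,386/1.5,205/1.5,.105);b=atz(c,386/1.5,368/1.5,.105);print(a,b,np.linalg.norm(a-b),(a+b)/2,np.arctan2(*(a-b)[:2][::-1])-np.pi/2)
for p in [(468,152),(462,300),(488,152),(484,300)]: print(p,atz(c,p[0]/1.5,p[1]/1.5,.122 if p[0]<470 else .13))
E
```

```text
[0.56902204 0.23494457 0.105     ] [0.59219877 0.12939985 0.105     ] 0.10805947077417437 [0.58061041 0.18217221 0.105     ] 0.21616075384811317
(468, 152) [0.60614367 0.27445239 0.122     ]
(462, 300) [0.62517688 0.19146861 0.122     ]
(488, 152) [0.61512082 0.27647566 0.13      ]
(484, 300) [0.6357283  0.19648467 0.13      ]
```

{"name": "drive_tool", "arguments": {
  "increments": [
    [0.6,0.0,-0.1,-1.3,0,0,0],
    [0.6,0.0,-0.1,-2.6,0,0,0],
    [0.6,0.0,-0.1,-3.9,0,0,0],
    [0.6,0.0,-0.1,-4.7,0,0,0],
    [0.6,0,-0.1,-5.2,0,0,0],
    [0.6,0,-0.1,-5.48,0,0,0],
    [0.6,0,-0.1,-5.48,0,0,0],
    [1,0,-0.1,-5.48,0,0,0],
    [1,0,-0.1,-5.48,0,0,0],
    [1,0,-0.1,-5.48,0,0,0],
    [1,0,-0.1,-5.48,0,0,0]
  ]
}}

```text
t: 2.78
tool_pos: [0.58, 0.1798, 0.1083]
orientation: [1.972, 2.444, 0.003]
force: [-0.4, 0.1, 0.2]
opening: 0.015
```

```bash
python3 - <<'E'
from h import *
st();c=dump('wrist');save(c,'w2',None,1.5)
E
```

```text
t 2.7833 pos [0.58   0.1798 0.1083] yangle 0.213 zax [ 2.5e-03  5.0e-04 -1.0e+00] F [-0.4  0.1  0.2] open 0.015 q [ 0.22  0.25  1.61 -0.    1.28  0.  ]
```

View pics/w2.png

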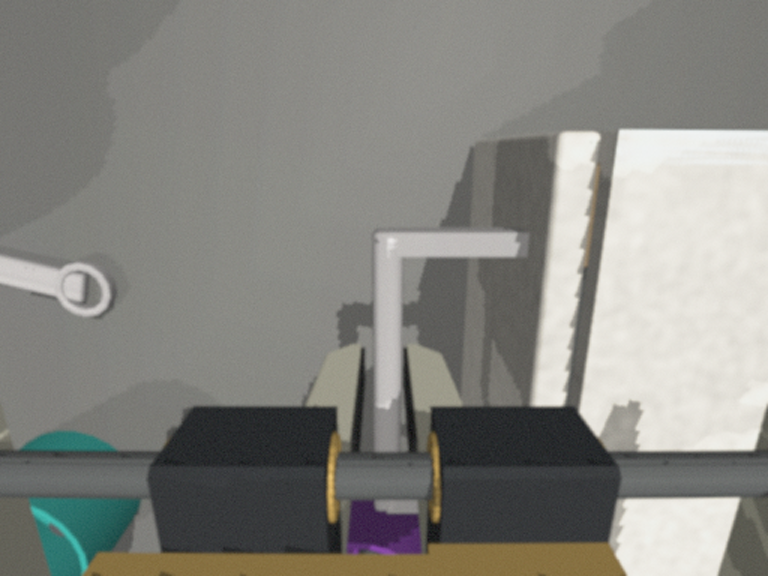

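{"name": "drive_tool", "arguments": {
  "increments": [
    [1,0,0,0,0,0,0],
    [1,0,0,0,0,0,0],
    [1,0,0,0,0,0,0],
    [1,-0.2,-0.04,0,0,0,0],
    [1,-0.6,-0.13,0,0,0,0],
    [1,-1.1,-0.24,0,0,0,0],
    [1,-1.7,-0.37,0,0,0,0],
    [1,-2.3,-0.5,0,0,0,0],
    [1,-2.9,-0.63,0,0,0,0],
    [1,-3.5,-0.76,0,0,0,0],
    [1,-4.0,-0.87,0,0,0,0],
    [1,-4.5,-0.98,0,0,0,0],
    [1,-4.9,-1.07,0,0,0,0],
    [1,-5.1,-1.11,0,0,0,0],
    [1,-5.3,-1.16,0,0,0,0],
    [1,-5.4,-1.18,0,0,0,0],
    [1,-5.5,-1.2,0,0,0,0],
    [1,-5.6,-1.22,0,0,0,0],
    [1,-5.6,-1.22,0,0,0,0]
  ]
}}

```text
t: 4.42
tool_pos: [0.4442, 0.1504, 0.1081]
orientation: [1.968, 2.438, 0.018]
force: [29.2, 8.5, -18.9]
opening: 0.0095
```

```bash
python3 - <<'E'
from h import *
st();c=dump('side');save(c,'d3',(80,150,280,290),4)
E
```

```text
t 4.4167 pos [0.4442 0.1504 0.1081] yangle 0.2127 zax [ 0.0135  0.0036 -0.9999] F [ 29.2   8.5 -18.9] open 0.0095 q [ 0.22 -0.13  2.01  0.    1.25  0.  ]
```

View pics/d3.png

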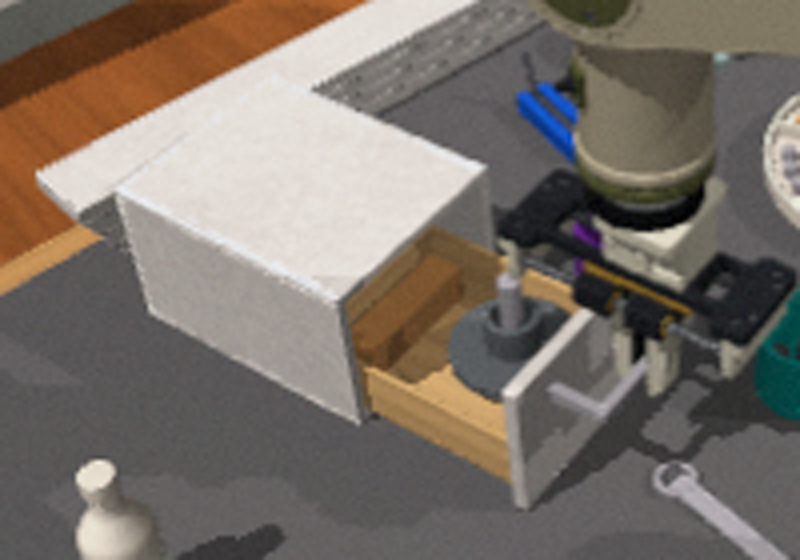

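{"name": "drive_tool", "arguments": {
  "increments": [
    [1,0.08,0.02,0,0,0,0],
    [1,0.14,0.03,0,0,0,0],
    [0.6,0.14,0.03,0,0,0,0],
    [0.6,0.14,0.03,0,0,0,0],
    [0.6,0.14,0.03,0,0,0,0],
    [0.6,0.14,0.03,0,0,0,0],
    [0.6,0.14,0.03,0,0,0,0],
    [0.6,0.14,0.03,0.5,0,0,0],
    [0.6,0.14,0.03,1.2,0,0,0],
    [0.6,0.14,0.03,2.2,0,0,0],
    [0.6,0.14,0.03,3.2,0,0,0],
    [0.5,0.14,0.03,4.2,0,0,0],
    [0.5,0.14,0.03,5.2,0,0,0],
    [0.5,0.14,0.03,5.5,0,0,0],
    [0.5,0.14,0.03,5.5,0,0,0]
  ]
}}

```text
t: 5.72
tool_pos: [0.4438, 0.1501, 0.2466]
orientation: [1.971, 2.443, 0.005]
force: [-0.1, 0.2, 0.4]
opening: 0.0463
```

```bash
python3 - <<'E'
from h import *
st()
for n in ['wrist','scene','side']: c=dump(n);save(c,n+'4',None,1.5)
c=load('side');save(c,'d4',(170,180,250,260),8)
c=load('scene');save(c,'s4',(280,150,380,240),8)
E
```

```text
t 5.7167 pos [0.4438 0.1501 0.2466] yangle 0.213 zax [ 0.0044  0.001  -1.    ] F [-0.1  0.2  0.4] open 0.0463 q [ 0.22 -0.24  1.84  0.    1.54  0.  ]
```

View pics/wrist4.png

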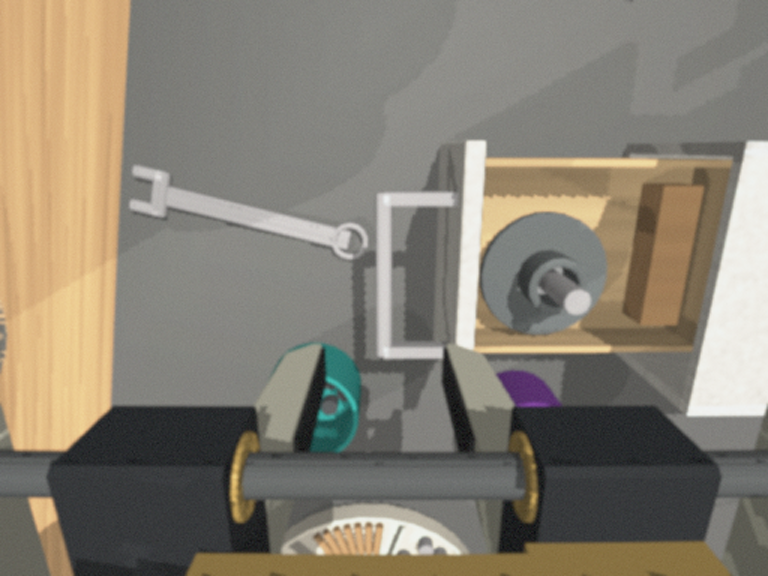

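View pics/d4.png

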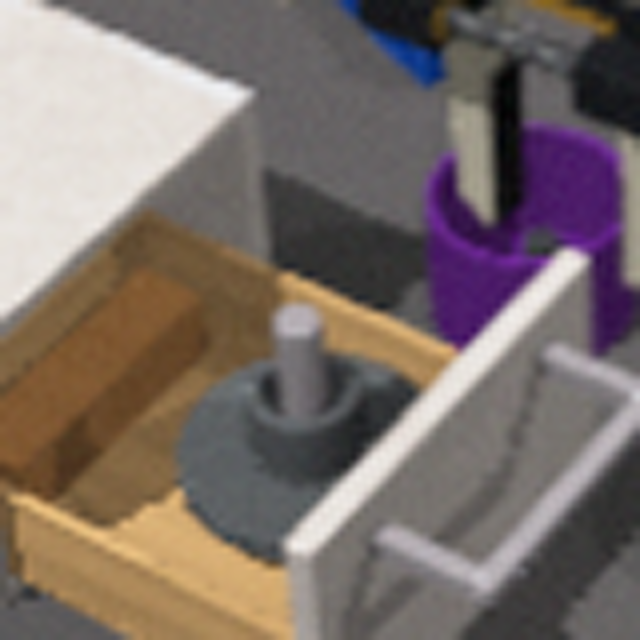

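View pics/s4.png

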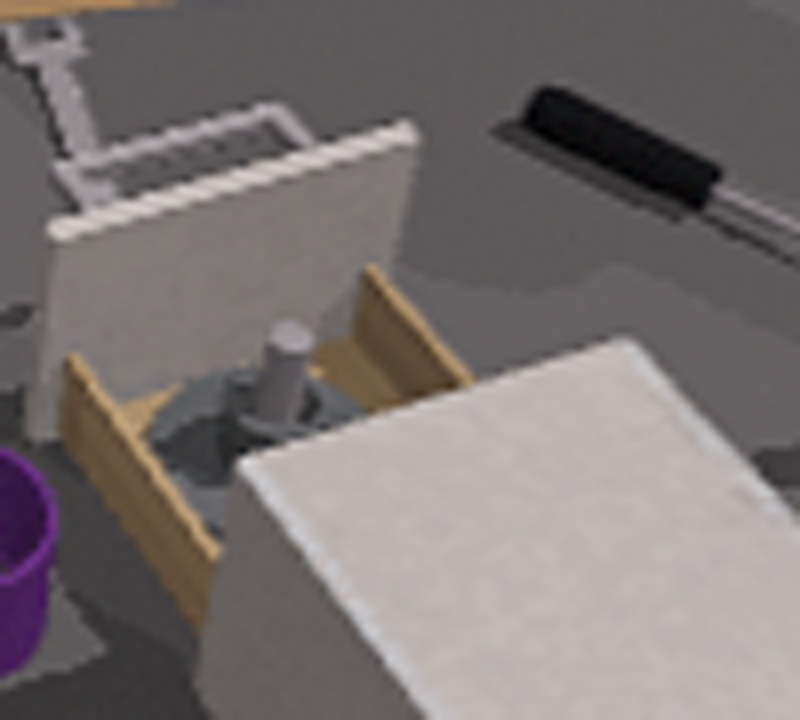

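```bash
python3 - <<'E'
from h import *
w,s,d=[load(n) for n in('wrist','scene','side')]
for z in(.105,):
  print(z,atz(w,578/1.5,301/1.5,z),atz(d,298/8+170,322/8+180,z),atz(s,291/8+280,334/8+150,z))
E
```

```text
0.105 [0.56942596 0.16543309 0.105     ] [0.56810749 0.16639973 0.105     ] [0.56988444 0.16379521 0.105     ]
```

{"name": "drive_tool", "arguments": {
  "increments": [
    [0.5,1.5,0.18,0,0,0,0],
    [0.5,3.0,0.36,0,0,0,0],
    [0.5,4.3,0.5,0,0,0,0],
    [0.5,5.01,0.6,0,0,0,0],
    [0.5,5.01,0.6,-1.0,0,0,0],
    [0.5,5.01,0.6,-2.2,0,0,0],
    [0.5,5.01,0.6,-3.2,0,0,0],
    [0.5,5.01,0.6,-4.0,0,0,0],
    [0.5,5.01,0.6,-4.4,0,0,0],
    [0.5,5.01,0.6,-4.4,0,0,0]
  ],
  "squeeze": 35
}}

```text
t: 6.7
tool_pos: [0.5647, 0.1642, 0.1291]
orientation: [-1.969, -2.441, 0.01]
force: [-0.3, 0.7, 0.1]
opening: 0.0466
```

```bash
python3 - <<'E'
from h import *
st()
for n in ['wrist','scene','side']: c=dump(n);save(c,n+'5',None,1.5)
c=load('side');save(c,'d5',(170,150,250,250),7)
c=load('scene');save(c,'s5',(280,130,380,230),7)
E
```

```text
t 6.7 pos [0.5647 0.1642 0.1291] yangle 0.213 zax [-0.008  -0.0016 -1.    ] F [-0.3  0.7  0.1] open 0.0466 q [ 0.2   0.19  1.64 -0.    1.32 -0.02]
```

View pics/d5.png

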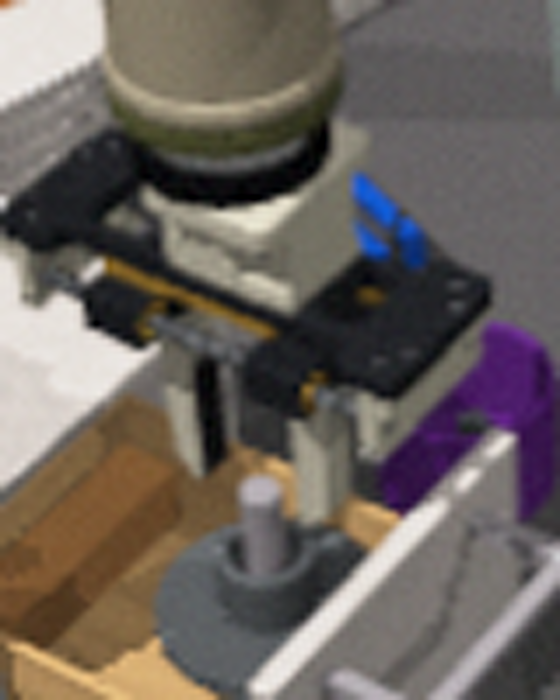

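View pics/s5.png

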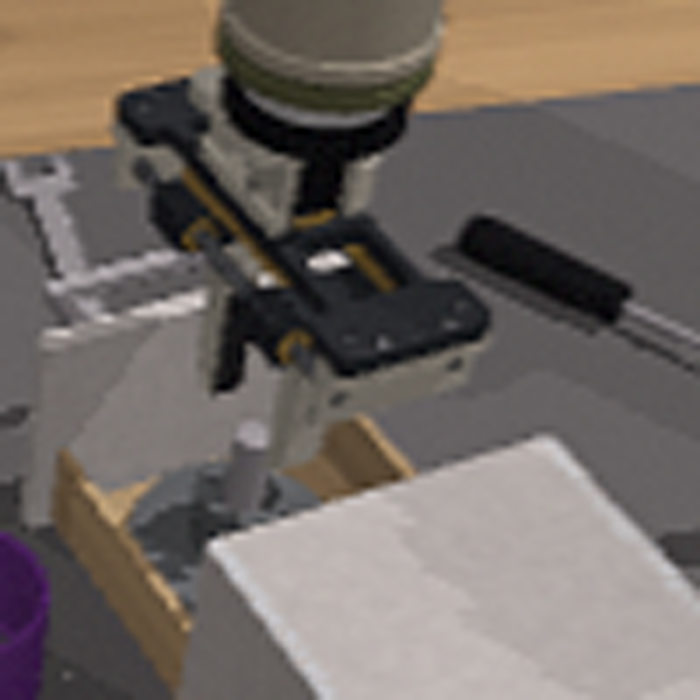

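View pics/wrist5.png

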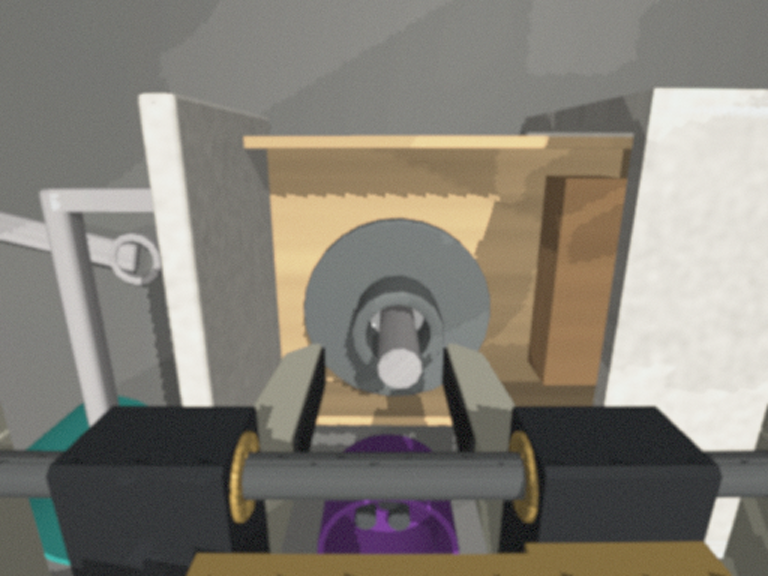

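```bash
python3 - <<'E'
from h import *
w=load('wrist');print(atz(w,400/1.5,368/1.5,.105));st()
E
```

```text
[0.56991202 0.16527254 0.105     ]
t 6.85 pos [0.5683 0.165  0.1351] yangle 0.213 zax [ 1.e-03  2.e-04 -1.e+00] F [-0.3  0.6  0.2] open 0.0462 q [ 0.2   0.18  1.63  0.    1.33 -0.02]
```

{"name": "drive_tool", "arguments": {
  "increments": [
    [0.5,0.04,0,-0.4,0,0,0],
    [0.5,0.04,0,-0.8,0,0,0],
    [0.5,0.04,0,-1.1,0,0,0],
    [0.5,0.04,0,-1.3,0,0,0],
    [0.5,0.04,0,-1.4,0,0,0],
    [0.5,0.04,0,-1.4,0,0,0],
    [0.5,0.04,0,-1.4,0,0,0],
    [1,0.04,0,-1.4,0,0,0],
    [1,0.04,0,-1.4,0,0,0],
    [1,0.04,0,-1.4,0,0,0],
    [1,0.04,0,-1.4,0,0,0],
    [1,0.04,0,-1.4,0,0,0],
    [1,0.04,0,-1.4,0,0,0],
    [1,0.04,0,-1.4,0,0,0],
    [1,0.04,0,-1.4,0,0,0]
  ],
  "squeeze": 35
}}

```text
t: 8.1
tool_pos: [0.5691, 0.1649, 0.0993]
orientation: [1.973, 2.445, 0.001]
force: [2.3, 0.1, 0.0]
opening: 0.0175
```

```bash
python3 - <<'E'
from h import *
st();c=dump('side');save(c,'d6',(170,150,250,250),7);st()
E
```

```text
t 8.1 pos [0.5691 0.1649 0.0993] yangle 0.213 zax [ 6.e-04  1.e-04 -1.e+00] F [2.3 0.1 0. ] open 0.0175 q [ 0.2   0.22  1.66 -0.    1.26 -0.02]
t 8.15 pos [0.5691 0.1649 0.0993] yangle 0.213 zax [ 6.e-04  1.e-04 -1.e+00] F [1.3 0.5 0.7] open 0.0171 q [ 0.2   0.22  1.66 -0.    1.26 -0.02]
```

View pics/d6.png

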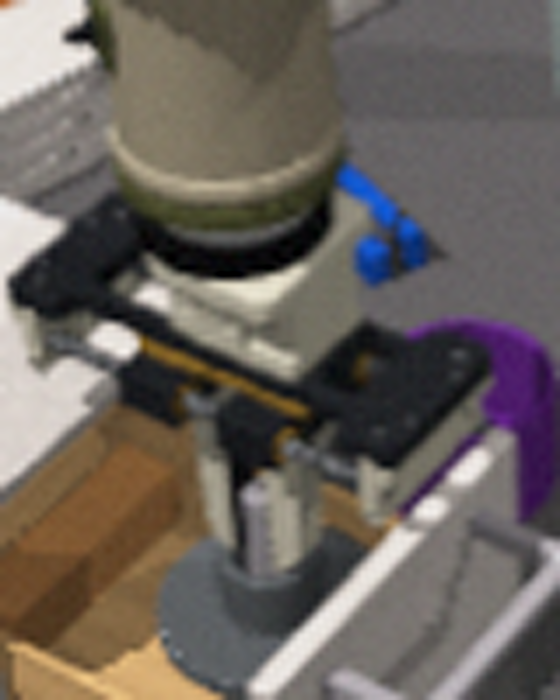

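{"name": "drive_tool", "arguments": {
  "increments": [
    [1,0,0,0,0,0,0],
    [1,0,0,0.3,0,0,0],
    [1,0,0,0.7,0,0,0],
    [1,0,0,1.2,0,0,0],
    [1,0,0,1.8,0,0,0],
    [1,0,0,2.5,0,0,0],
    [1,0,0,3.2,0,0,0],
    [1,0,0,3.9,0,0,0],
    [1,0,0,4.5,0,0,0],
    [1,0,0,5.0,0,0,0],
    [1,0,0,5.2,0,0,0],
    [1,0,0,5.2,0,0,0]
  ]
}}

```text
t: 9.15
tool_pos: [0.5696, 0.165, 0.2314]
orientation: [1.971, 2.443, 0.004]
force: [-0.3, 0.1, -4.8]
opening: 0.0179
```

```bash
python3 - <<'E'
from h import *
st()
for n in['scene','side']:
    c=dump(n);save(c,n+'7',None,1.5)
    for ctr in [(.503,-.2190)]:
        t=np.linspace(0,2*np.pi,400);k=8
        im=c['image'][:,:,::-1]
        o=(160,180) if n=='scene' else (280,160)
        im=cv2.resize(im[o[1]:o[1]+60,o[0]:o[0]+70],None,fx=k,fy=k,interpolation=cv2.INTER_CUBIC)
        for r,col in((.042,(0,0,255)),(.038,(0,255,0))):
            P=np.c_[ctr[0]+r*np.cos(t),ctr[1]+r*np.sin(t),0*t+.078]
            p=(proj(c,P)-o+.5)*k
            for q in p.astype(int): cv2.circle(im,tuple(q),0,col,-1)
        cv2.imwrite(f'pics/{n}fit.png',im)
E
```

```text
t 9.15 pos [0.5696 0.165  0.2314] yangle 0.2131 zax [ 3.1e-03  6.0e-04 -1.0e+00] F [-0.3  0.1 -4.8] open 0.0179 q [ 0.2   0.11  1.53 -0.    1.5  -0.02]
```

View pics/scenefit.png

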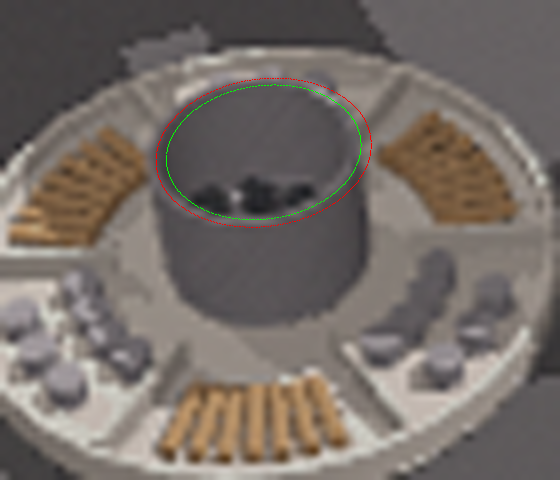

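View pics/sidefit.png

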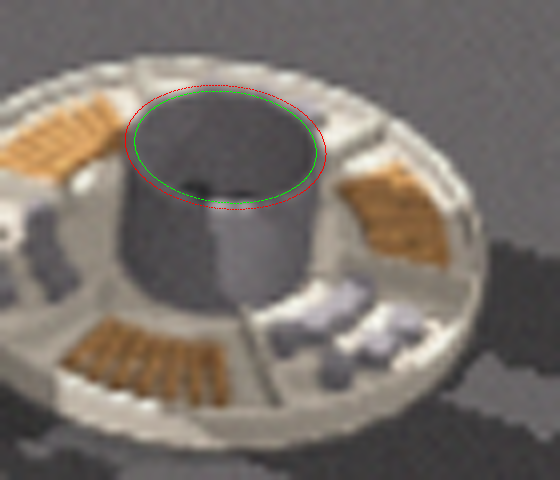

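View pics/side7.png

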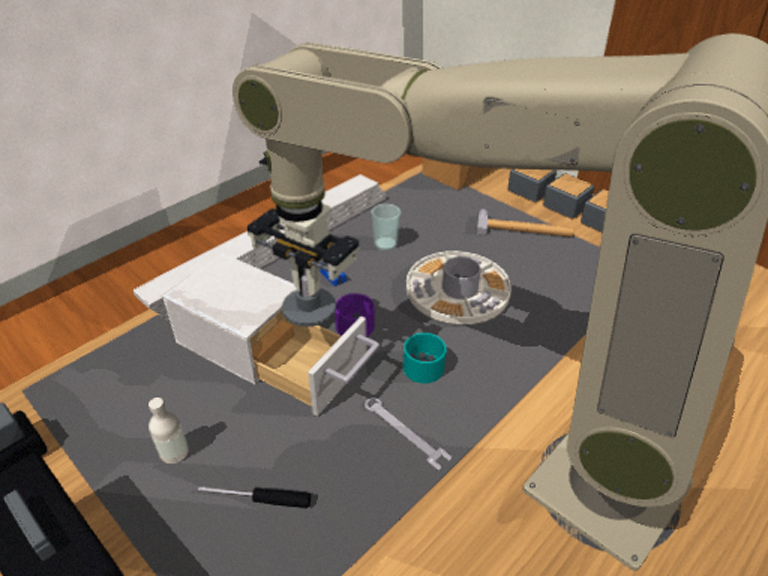

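{"name": "drive_tool", "arguments": {
  "increments": [
    [1,-0.03,-0.3,0.2,0,0,0],
    [1,-0.1,-1.0,0.5,0,0,0],
    [1,-0.2,-2.0,0.5,0,0,0],
    [1,-0.3,-3.2,0.5,0,0,0],
    [1,-0.4,-4.5,0.5,0,0,0],
    [1,-0.55,-5.8,0.5,0,0,0],
    [1,-0.7,-7.1,0.5,0,0,0],
    [1,-0.8,-8.4,0.5,0,0,0],
    [1,-0.9,-9.7,0.5,0,0,0],
    [1,-1.05,-11.0,0.5,0,0,0],
    [1,-1.2,-12.3,0.5,0,0,0],
    [1,-1.3,-13.6,0.5,0,0,0],
    [1,-1.4,-14.9,0.5,0,0,0],
    [1,-1.55,-16.2,0.5,0,0,0],
    [1,-1.7,-17.5,0.5,0,0,0],
    [1,-1.8,-18.7,0.5,0,0,0],
    [1,-1.9,-19.7,0.5,0,0,0],
    [1,-1.95,-20.4,0.5,0,0,0],
    [1,-2.0,-20.8,0.5,0,0,0],
    [1,-2.0,-21.0,0.5,0,0,0]
  ]
}}

```text
t: 10.92
tool_pos: [0.5176, -0.3615, 0.2406]
orientation: [-1.974, -2.442, 0.0]
force: [1.2, 0.6, -5.0]
opening: 0.0173
```

```bash
python3 - <<'E'
from h import *
st()
c=dump('wrist');st();c=dump('wrist');st();save(c,'w8',None,1.5)
E
```

```text
t 10.9167 pos [ 0.5176 -0.3615  0.2406] yangle 0.2113 zax [-0.0017  0.001  -1.    ] F [ 1.2  0.6 -5. ] open 0.0173 q [-0.69  0.22  1.4  -0.    1.53 -0.9 ]
t 10.9667 pos [ 0.5179 -0.3614  0.2407] yangle 0.2115 zax [-1.3e-03  7.0e-04 -1.0e+00] F [-1.2  0.2 -4.4] open 0.0175 q [-0.69  0.22  1.4  -0.    1.53 -0.9 ]
t 11.0167 pos [ 0.5184 -0.3603  0.241 ] yangle 0.2123 zax [-9.e-04  9.e-04 -1.e+00] F [ 1.2 -0.2 -3.6] open 0.0172 q [-0.69  0.22  1.4   0.    1.53 -0.9 ]
```

View pics/w8.png

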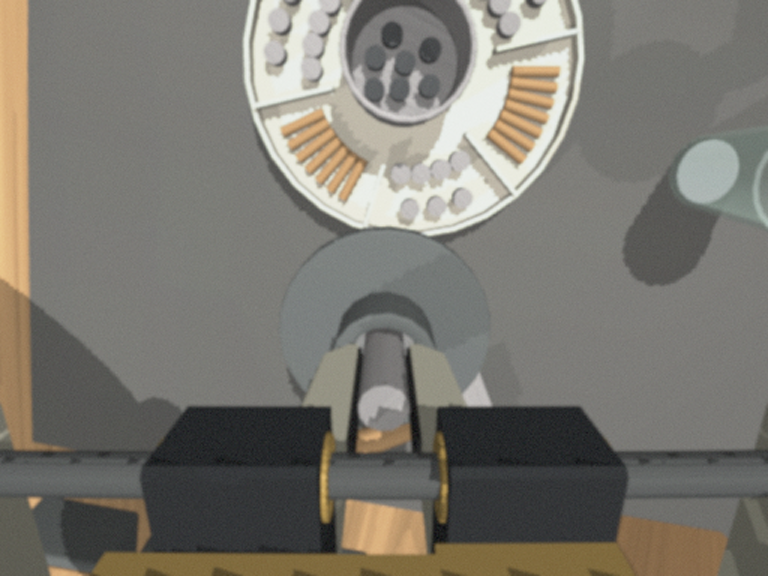

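```bash
python3 - <<'E'
from h import *
from scipy.optimize import least_squares
c=load('wrist')
print('post',atz(c,383/1.5,402/1.5,.247))
im=cv2.resize(c['image'][0:90,210:340,::-1],None,fx=6,fy=6,interpolation=cv2.INTER_CUBIC)
L=[(340,50),(478,50),(409,125)]
P=np.array([atz(c,u/1.5,v/1.5,.078) for u,v in L])[:,:2]
r=least_squares(lambda x:np.linalg.norm(P-x,axis=1)-.042,[.5,-.22]);print(r.x,r.fun)
t=np.linspace(0,6.283,500)
for ctr,rr,col in((r.x,.042,(0,0,255)),(r.x,.038,(0,255,0))):
    p=(proj(c,np.c_[ctr[0]+rr*np.cos(t),ctr[1]+rr*np.sin(t),0*t+.078])-(210,0)+.5)*6
    for q in p.astype(int): cv2.circle(im,tuple(q),0,col,-1)
cv2.imwrite('pics/w8f.png',im)
E
```

```text
post [ 0.51626034 -0.35889947  0.247     ]
[ 0.5022748  -0.22235195] [-7.33689051e-04 -7.33388979e-04 -1.99317964e-05]
```

View pics/w8f.png

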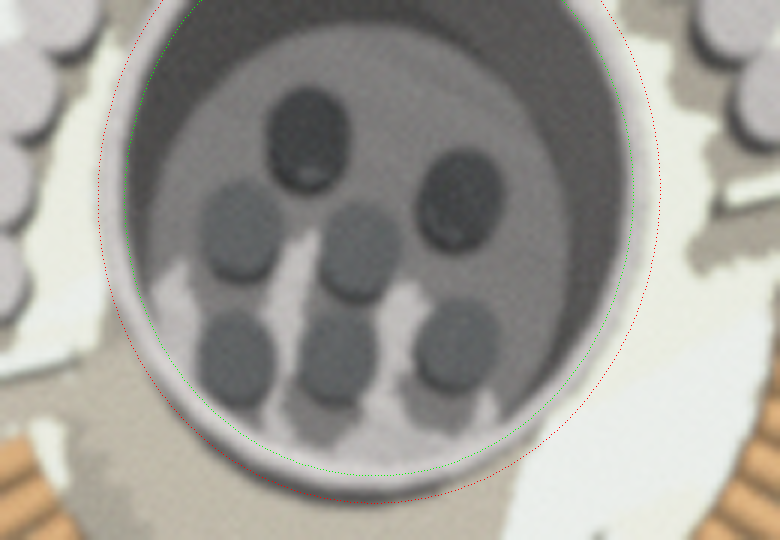

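{"name": "drive_tool", "arguments": {
  "increments": [
    [1,-0.03,0.4,0,0,0,0],
    [1,-0.1,1.2,0,0,0,0],
    [1,-0.2,2.2,0,0,0,0],
    [1,-0.4,3.3,0,0,0,0],
    [1,-0.5,4.3,0,0,0,0],
    [1,-0.6,5.0,-0.5,0,0,0],
    [1,-0.62,5.4,-1.0,0,0,0],
    [1,-0.62,5.6,-1.3,0,0,0],
    [1,-0.62,5.6,-1.5,0,0,0],
    [1,-0.62,5.6,-1.5,0,0,0],
    [1,-0.62,5.6,-1.5,0,0,0],
    [1,-0.62,5.6,-1.5,0,0,0]
  ]
}}

```text
t: 12.02
tool_pos: [0.5037, -0.2209, 0.2049]
orientation: [1.973, 2.443, 0.0]
force: [-0.6, -0.6, -4.1]
opening: 0.0175
```

```bash
python3 - <<'E'
from h import *
for n,o in(('scene',(140,120)),('side',(240,110))):
    c=dump(n);save(c,n+'9',(o[0],o[1],o[0]+120,o[1]+120),6)
st()
E
```

```text
t 12.1167 pos [ 0.5036 -0.2209  0.2049] yangle 0.2122 zax [ 1.e-03 -6.e-04 -1.e+00] F [ 0.2 -0.3 -4.9] open 0.0172 q [-0.51  0.02  1.68 -0.    1.45 -0.72]
```

View pics/scene9.png

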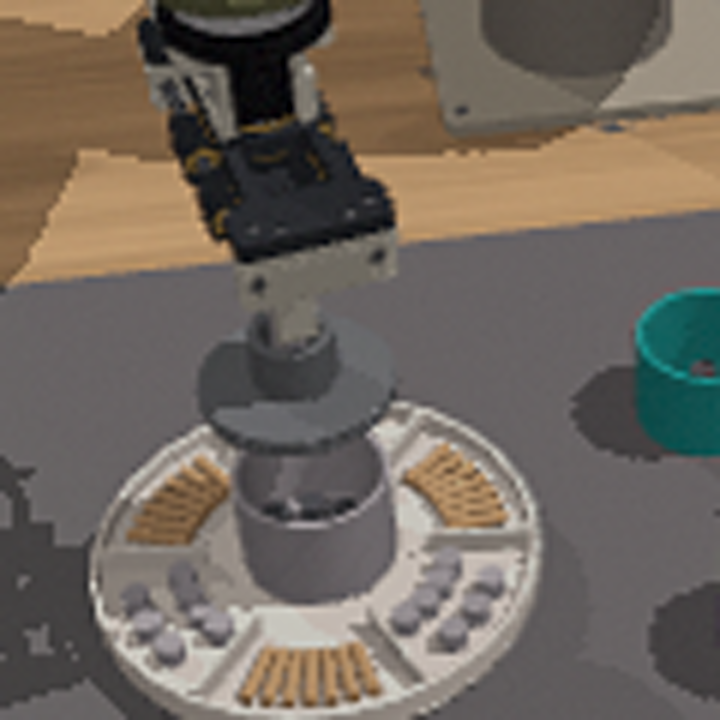

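View pics/side9.png

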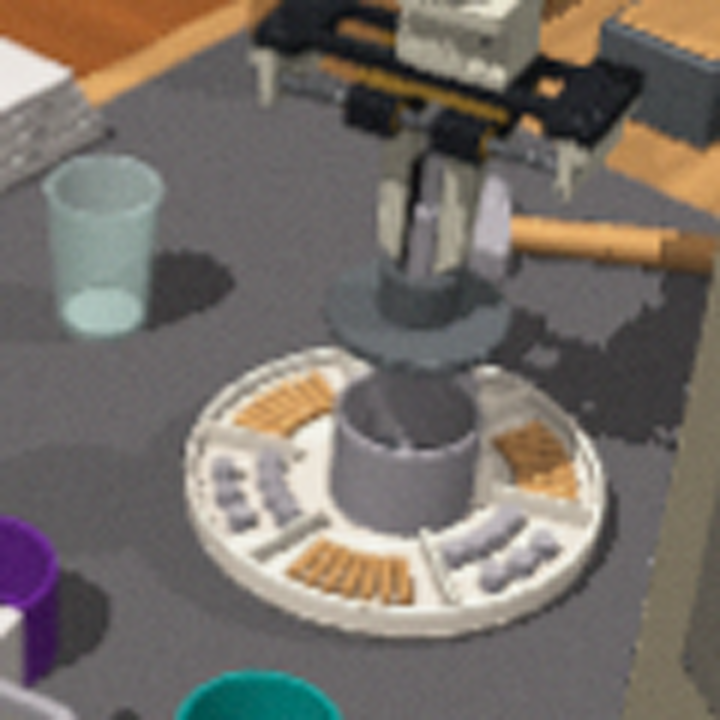

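```bash
python3 - <<'E'
from h import *
t=np.linspace(0,6.283,721)
def ext(c,o,x,y,z,r):
    p=(proj(c,np.c_[x+r*np.cos(t),y+r*np.sin(t),0*t+z])-o+.5)*6
    return p.min(0).round(1),p.max(0).round(1)
for n,o in(('scene',(140,120)),('side',(240,110))):
    c=load(n);print(n,'plate',ext(c,o,.5036,-.2209,.1466,.050),'can',ext(c,o,.5036,-.2209,.078,.042))
E
```

```text
scene plate (array([199.5, 312.8]), array([400.4, 445.3])) can (array([233.4, 419.9]), array([394.9, 531.7]))
side plate (array([328.9, 255.3]), array([513.9, 363.5])) can (array([335.2, 362.2]), array([485.7, 454.9]))
```

{"name": "drive_tool", "arguments": {
  "increments": [
    [1,-0.02,0.04,-0.3,0,0,0],
    [1,-0.02,0.04,-0.7,0,0,0],
    [1,-0.02,0.04,-1.1,0,0,0],
    [1,-0.02,0.04,-1.4,0,0,0],
    [1,-0.02,0.04,-1.6,0,0,0],
    [1,-0.02,0.04,-1.75,0,0,0],
    [1,-0.02,0.04,-1.9,0,0,0],
    [1,-0.02,0.04,-2.0,0,0,0],
    [1,-0.02,0.04,-2.1,0,0,0],
    [1,-0.02,0.04,-2.1,0,0,0]
  ]
}}

```text
t: 12.95
tool_pos: [0.5027, -0.2191, 0.1513]
orientation: [-1.972, -2.445, 0.0]
force: [0.7, 0.5, -5.1]
opening: 0.0174
```

```bash
python3 - <<'E'
from h import *
for n,o in(('scene',(140,120)),('side',(240,110))):
    c=dump(n);save(c,n+'10',(o[0]+20,o[1]+20,o[0]+100,o[1]+100),8)
st()
E
```

```text
t 13.05 pos [ 0.5029 -0.2192  0.1519] yangle 0.213 zax [ 2.e-04 -1.e-04 -1.e+00] F [-0.5 -0.  -4.4] open 0.0178 q [-0.5   0.05  1.74  0.    1.35 -0.72]
```

View pics/scene10.png

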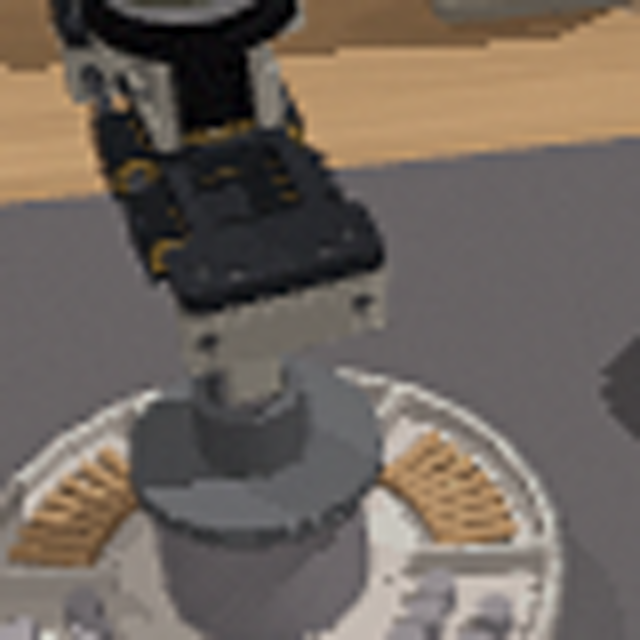

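View pics/side10.png

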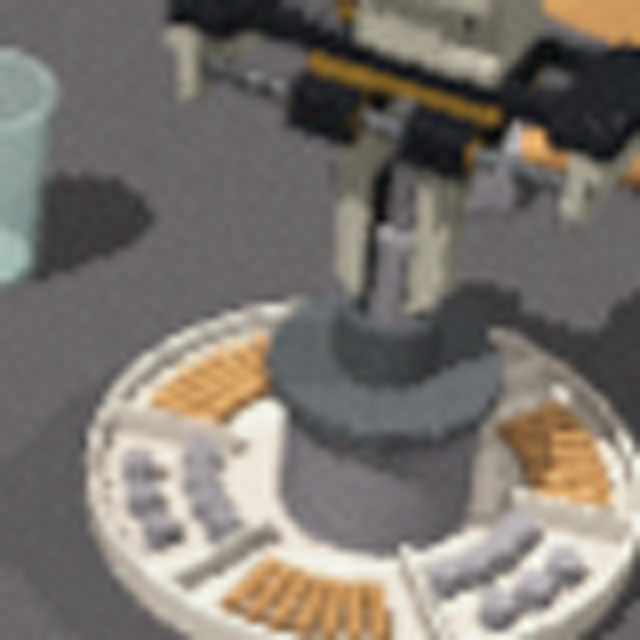

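{"name": "drive_tool", "arguments": {
  "increments": [
    [1,0,0,-0.06,0,0,0],
    [1,0,0,-0.12,0,0,0],
    [1,0,0,-0.17,0,0,0],
    [1,0,0,-0.2,0,0,0],
    [1,0,0,-0.2,0,0,0],
    [1,0,0,-0.2,0,0,0]
  ]
}}

```text
t: 13.55
tool_pos: [0.5028, -0.2192, 0.1466]
orientation: [-1.973, -2.445, 0.0]
force: [0.0, 0.2, -4.8]
opening: 0.0176
```

```bash
python3 - <<'E'
from h import *
st();robot.read_camera('side');st()
E
```

```text
t 13.55 pos [ 0.5028 -0.2192  0.1466] yangle 0.213 zax [-1.e-04  0.e+00 -1.e+00] F [ 0.   0.2 -4.8] open 0.0176 q [-0.5   0.06  1.74 -0.    1.34 -0.72]
t 13.6 pos [ 0.5028 -0.2191  0.1466] yangle 0.213 zax [-1.e-04  0.e+00 -1.e+00] F [ 0.1  0.2 -3.8] open 0.0173 q [-0.5   0.06  1.74 -0.    1.34 -0.72]
```

{"name": "drive_tool", "arguments": {
  "increments": [
    [1,0,0,-0.03,0,0,0],
    [1,0,0,-0.05,0,0,0],
    [1,0,0,-0.07,0,0,0],
    [1,0,0,-0.07,0,0,0]
  ]
}}

```text
t: 13.93
tool_pos: [0.5032, -0.2192, 0.1461]
orientation: [1.972, 2.444, 0.0]
force: [-1.8, 2.8, 5.6]
opening: 0.0176
```

```bash
python3 - <<'E'
from h import *
st();robot.read_camera('side');st()
E
```

```text
t 13.9333 pos [ 0.5032 -0.2192  0.1461] yangle 0.2131 zax [ 1.e-03 -4.e-04 -1.e+00] F [-1.8  2.8  5.6] open 0.0176 q [-0.5   0.06  1.74  0.    1.34 -0.72]
t 13.9833 pos [ 0.5032 -0.2192  0.1461] yangle 0.2131 zax [ 9.e-04 -4.e-04 -1.e+00] F [-2.1  2.5  6.3] open 0.0175 q [-0.5   0.06  1.74  0.    1.34 -0.72]
```

{"name": "drive_tool", "arguments": {
  "increments": [
    [0.9,0,0,0,0,0,0],
    [0.8,0,0,0,0,0,0],
    [0.7,0,0,0,0,0,0],
    [0.6,0,0,0,0,0,0],
    [0.5,0,0,0,0,0,0],
    [0.4,0,0,0,0,0,0],
    [0.3,0,0,0,0,0,0],
    [0.2,0,0,0,0,0,0],
    [0.2,0,0,0,0,0,0],
    [0.2,0,0,0,0,0,0]
  ]
}}

```text
t: 14.82
tool_pos: [0.5028, -0.2192, 0.1449]
orientation: [-1.973, -2.445, 0.0]
force: [0.0, -0.5, 0.8]
opening: 0.0673
```

```bash
python3 - <<'E'
from h import *
for n,o in(('scene',(140,120)),('side',(240,110))):
    c=dump(n);save(c,n+'11',(o[0]+20,o[1]+20,o[0]+100,o[1]+100),8)
c=dump('wrist');save(c,'w11',None,1.5)
st()
E
```

```text
t 14.9667 pos [ 0.5028 -0.2192  0.1448] yangle 0.213 zax [-1.e-04  0.e+00 -1.e+00] F [-0.4  0.2 -0.2] open 0.0737 q [-0.5   0.06  1.75  0.    1.34 -0.72]
```

View pics/scene11.png

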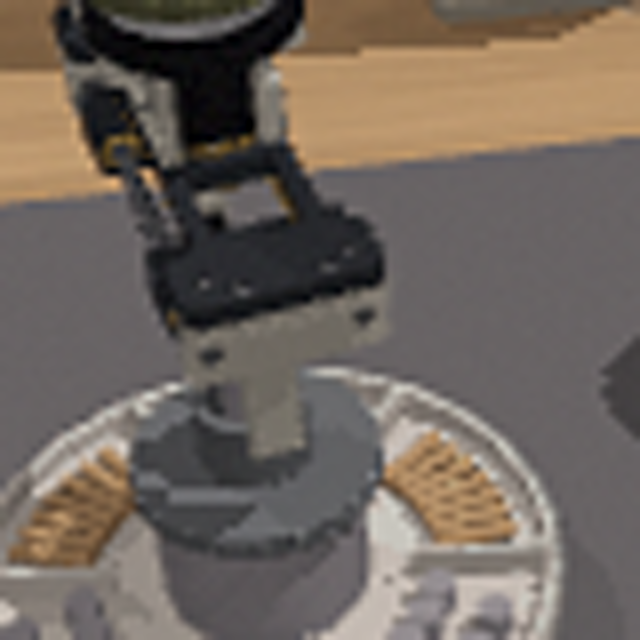

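View pics/side11.png

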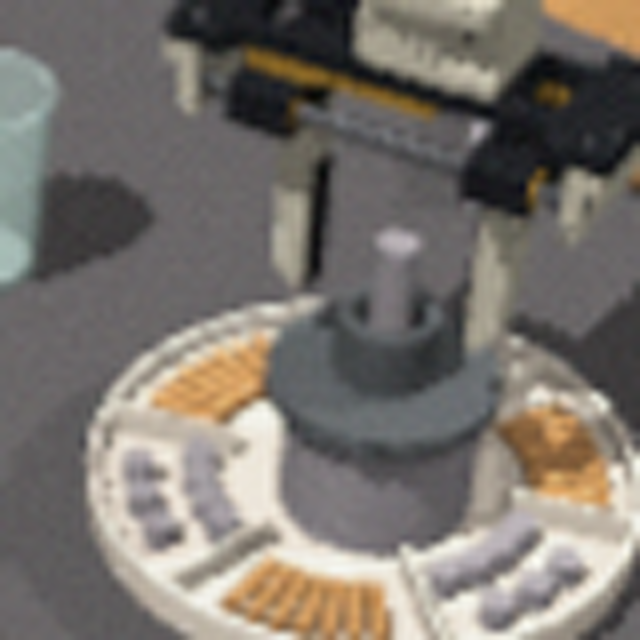

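View pics/w11.png

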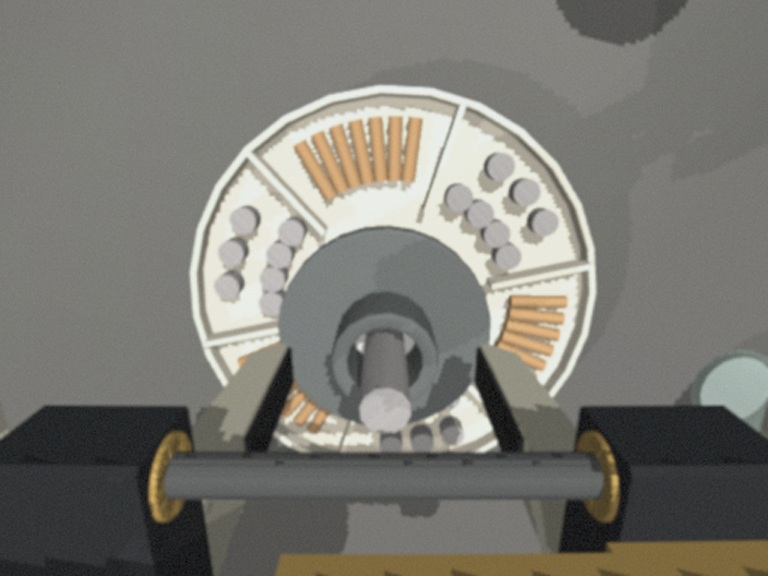

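```bash
python3 - <<'E'
from h import *
w,d=load('wrist'),load('side')
from scipy.optimize import least_squares
uv=[(w,386/1.5,410/1.5),(d,400/8+260,240/8+130)]
r=least_squares(lambda X:np.concatenate([proj(c,X)[0]-(u,v) for c,u,v in uv]),[.5,-.22,.15]);print('post',r.x,r.fun)
uv=[(w,386/1.5,365/1.5),(d,390/8+260,315/8+130)]
r=least_squares(lambda X:np.concatenate([proj(c,X)[0]-(u,v) for c,u,v in uv]),[.5,-.22,.15]);print('collar',r.x,r.fun)
E
```

```text
post [ 0.5028253  -0.21982419  0.15043461] [-0.02511534  0.02168331 -0.20380444  0.07070846]
collar [ 0.50364312 -0.22263656  0.11104829] [ 0.05001768 -0.03635858  0.31738917 -0.0717945 ]
```

{"name": "drive_tool", "arguments": {
  "increments": [
    [0.2,0,0,-0.3,0,0,0],
    [0.2,0,0,-0.6,0,0,0],
    [0.2,0,0,-0.85,0,0,0],
    [0.2,0,0,-1.0,0,0,0],
    [0.2,0,0,-1.1,0,0,0],
    [0.2,0,0,-1.14,0,0,0],
    [0.2,0,0,-1.14,0,0,0],
    [0.3,0,0,-1.14,0,0,0],
    [0.4,0,0,-1.14,0,0,0],
    [0.45,0,0,-1.14,0,0,0],
    [0.5,0,0,-1.14,0,0,0],
    [0.55,0,0,-1.14,0,0,0],
    [0.6,0,0,-1.14,0,0,0],
    [0.8,0,0,-1.14,0,0,0],
    [1,0,0,-1.14,0,0,0],
    [1,0,0,-1.14,0,0,0],
    [1,0,0,-1.14,0,0,0],
    [1,0,0,-1.14,0,0,0]
  ],
  "squeeze": 18
}}

```text
t: 16.47
tool_pos: [0.5029, -0.2192, 0.1166]
orientation: [1.972, 2.445, 0.0]
force: [-0.3, -0.1, 1.7]
opening: 0.0437
```

```bash
python3 - <<'E'
from h import *
for n,o in(('scene',(140,120)),('side',(240,110))):
    c=dump(n);save(c,n+'12',(o[0]+20,o[1]+20,o[0]+100,o[1]+100),8)
c=dump('wrist');save(c,'w12',None,1.5)
st()
E
```

```text
t 16.6167 pos [ 0.5029 -0.2192  0.1166] yangle 0.213 zax [ 2.e-04 -1.e-04 -1.e+00] F [-0.6 -0.7  2.6] open 0.0435 q [-0.5   0.09  1.77  0.    1.28 -0.72]
```

View pics/side12.png

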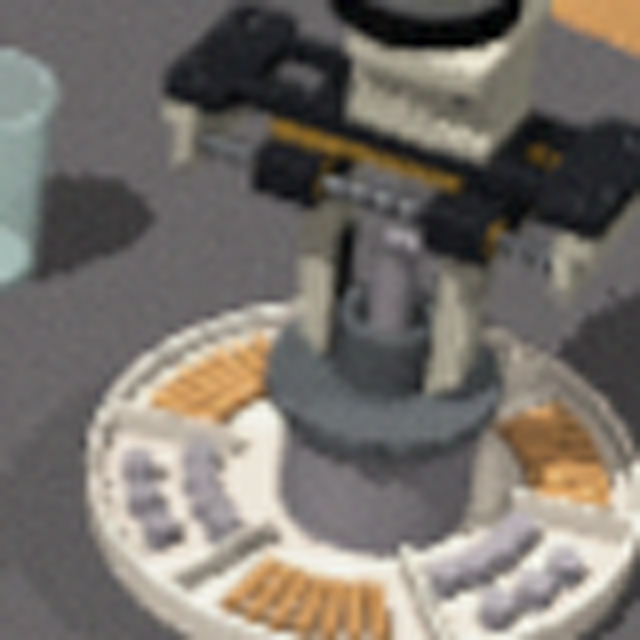

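View pics/w12.png

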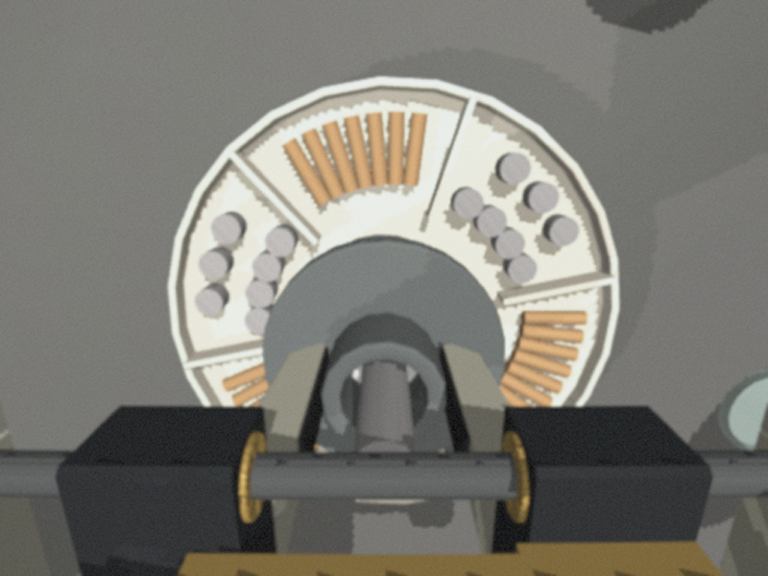

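{"name": "drive_tool", "arguments": {
  "increments": [
    [1,0,0,0,0,0,0],
    [1,0,0,0,0,0,0],
    [1,0,0,0.05,0,0,0],
    [1,0,0,0.12,0,0,0],
    [1,0,0,0.22,0,0,0],
    [1,0,0,0.35,0,0,0],
    [1,0,0,0.5,0,0,0],
    [1,0,0,0.65,0,0,0],
    [1,0,0,0.8,0,0,0],
    [1,0,0,0.8,0,0,0]
  ]
}}

```text
t: 17.45
tool_pos: [0.5034, -0.2195, 0.1376]
orientation: [1.972, 2.444, 0.0]
force: [0.2, -0.5, -1.2]
opening: 0.0436
```

```bash
python3 - <<'E'
from h import *
c=dump('side');save(c,'side13',(260,120,340,210),7)
st()
E
```

```text
t 17.5 pos [ 0.5032 -0.2194  0.1372] yangle 0.213 zax [ 1.2e-03 -7.0e-04 -1.0e+00] F [-0.8  0.1 -1.4] open 0.0438 q [-0.5   0.07  1.75 -0.    1.32 -0.72]
```

View pics/side13.png

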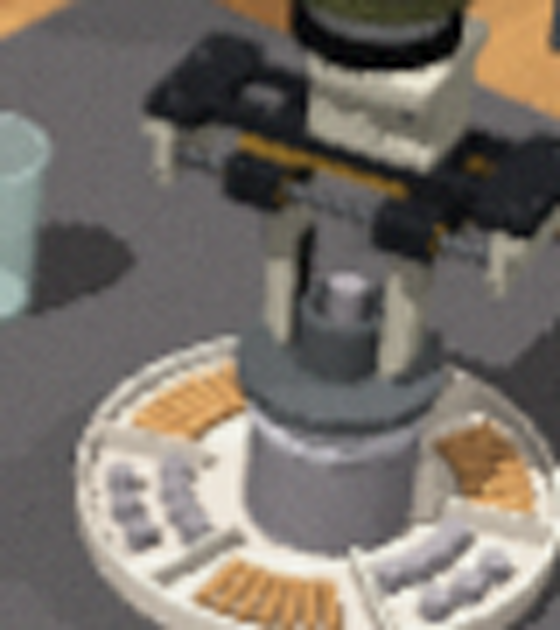

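{"name": "drive_tool", "arguments": {
  "increments": [
    [1,0,0,0.15,0,0,0],
    [1,0,0,0.4,0,0,0],
    [1,0,0,0.75,0,0,0],
    [1,0,0,1.2,0,0,0],
    [1,0,0,1.7,0,0,0],
    [1,0,0,2.2,0,0,0],
    [1,0,0,2.7,0,0,0],
    [1,0,0,3.2,0,0,0],
    [1,0,0,3.7,0,0,0],
    [1,0,0,4.1,0,0,0],
    [1,0,0,4.4,0,0,0],
    [1,0,0,4.6,0,0,0],
    [1,0,0,4.6,0,0,0],
    [1,0,0,4.6,0,0,0],
    [1,0,0,4.6,0,0,0],
    [1,0,0,4.6,0,0,0],
    [1,0,0,4.6,0,0,0],
    [1,0,0,4.6,0,0,0]
  ]
}}

```text
t: 19.0
tool_pos: [0.5026, -0.219, 0.2508]
orientation: [-1.972, -2.444, 0.0]
force: [0.5, -0.2, -0.9]
opening: 0.0437
```

```bash
python3 - <<'E'
from h import *
for n in('scene','side'): c=dump(n);save(c,n+'14',None,1.5)
c=load('side');save(c,'side14c',(250,90,350,220),5)
st()
E
```

```text
t 19.1 pos [ 0.5027 -0.2191  0.2511] yangle 0.213 zax [-5.e-04  2.e-04 -1.e+00] F [ 0.1 -0.3 -1.4] open 0.0437 q [-0.5  -0.01  1.62 -0.    1.53 -0.72]
```

View pics/scene14.png

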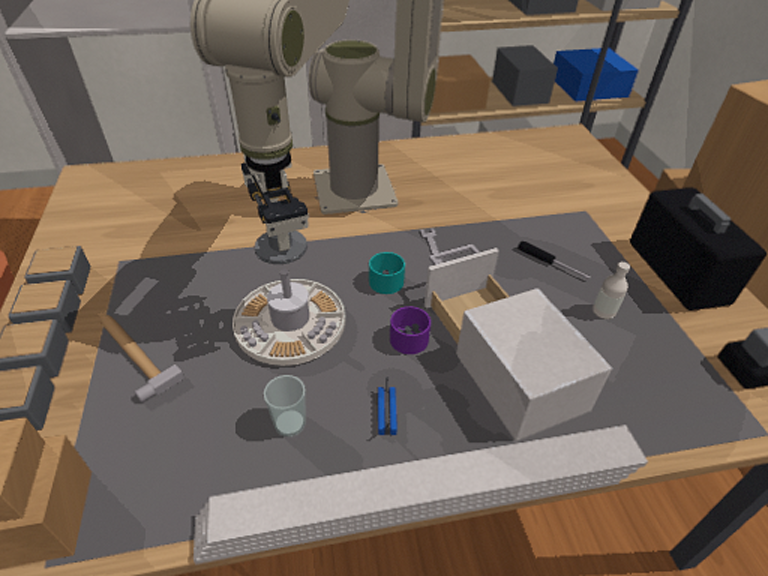

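View pics/side14.png

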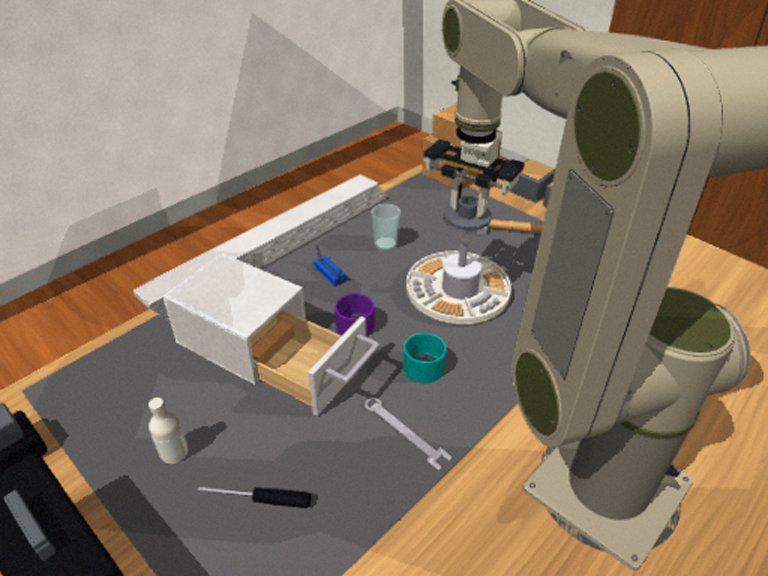

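View pics/side14c.png

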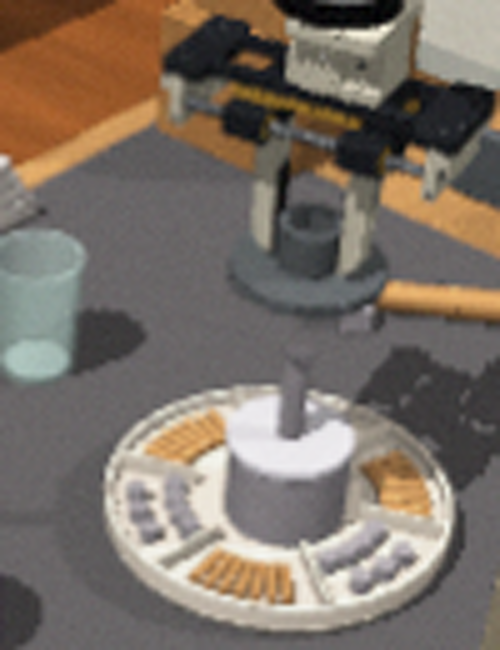

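```bash
python3 - <<'E'
import cv2,numpy as np
a=cv2.imread('pics/side4.png');b=cv2.imread('pics/side14.png')
A=a[310:420,300:385];B=b[310:420,300:385]
print(np.abs(A.astype(int)-B).mean(), cv2.phaseCorrelate(cv2.cvtColor(A,6).astype(float),cv2.cvtColor(B,6).astype(float)))
cv2.imwrite('pics/cmp.png',cv2.resize(np.hstack([A,B]),None,fx=4,fy=4))
E
```

```text
11.527664884135472 ((0.00389364147157778, 0.010814915196100117), 0.7847961617472843)
```

View pics/cmp.png

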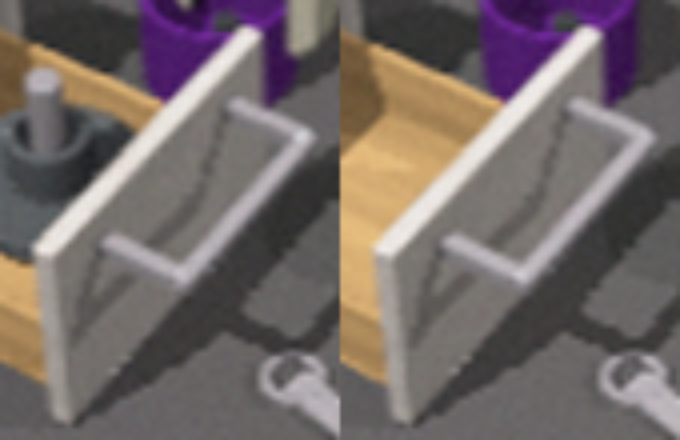

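Drawer has not moved. Everything is in its final state, so I'm handing in.

```bash
python3 -c "
from h import *
st();print(robot.close_job())"
```

```text
t 19.1 pos [ 0.5027 -0.2191  0.2511] yangle 0.213 zax [-5.e-04  2.e-04 -1.e+00] F [ 0.1 -0.3 -1.4] open 0.0437 q [-0.5  -0.01  1.62 -0.    1.53 -0.72]
the job is handed in; nothing more can be done
None
```

The job is done and handed in at 19.1 s; no verdict is reported.

- **Drawer:** I pulled it to its stop, where the pull force rose to about 30 N after roughly 139 mm of tool travel. A before/after picture comparison shows it has not moved since.
- **Lid pair:** I lifted both lids together by the post and lowered them onto the canister. Contact came at a tool height of 0.1461 m, against about 0.146 m worked out for full seating. I then let go of the post. Afterwards the post top triangulated to about 0.150 m, against 0.152 m expected, which is within the 2 mm calibration.
- **Outer lid:** I gripped it by the collar and lifted it straight up, level. The force reads about 1.4 N (outer lid alone) and the jaw opening 43.7 mm on the 44 mm collar. Its skirt is held about 65 mm above the post top.

The last pictures show the inner lid seated and upright on the canister. The other tools and the two look-alikes appear undisturbed; I checked those by eye only. None of my checks failed; at the canister, the camera estimates of its centre differed by up to about 3 mm, and I aimed between them.

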